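# Set the vegetable slicer to four millimetres

## Task

Set the vegetable slicer to cut 4 mm slices: with a fingertip, gently flick the exposed edge of its green thickness wheel forward, click by click, until the wheel's white line stands at the fourth black mark after the red dot (red is closed, every click adds 1 mm) and the wheel rests in that click. Nothing is to be gripped or picked up: keep off the blade and leave everything else on the worktop where it stands.

Things in the scene. Friction and masses are not known exactly. Their poses are not given: they have to be found in the camera images.
- thickness_wheel (a joint): green five-lobed thumbwheel, ten clicks a turn, upright axis. 0 = white line at the red dot; +0.628 rad (36 deg) per click, fourth mark 2.513; stops just past 0 and just past 3.14. Grows counter-clockwise from above: a push along the slicer's -y on the exposed edge. About 2.5 N at the edge frees it; past half-way (0.314 rad) it snaps into the next click, and left alone it rests in a click.
- wheel_axis (a point): middle of the wheel, on its axis, 94 mm above the worktop, half-way up the wheel's 12 mm thickness. Axes are the slicer's: x across it, from the wheel's exposed edge inwards; y along it to the wheel end; z up. Hub radius 17 mm; five upright round noses of 6 mm radius centred 28 mm from the axis, 72 deg apart. The head's top is flush with the wheel's, with no finger room round the inner half.
- wheel_edge (a point): fixed point of the slicer at the outermost middle of the wheel's exposed edge, 34 mm from wheel_axis along -x, same height and axes. The head's side face lies 11 mm from the axis, so the wheel stands out 23 mm past it; outside that face it is free down to the worktop. After an even number of clicks two noses stand 36 deg to either side of this point as seen from the axis, after an odd number one nose stands at it.
- white_line (a point): on the wheel and turning with it: outer end of the white line on the black cap of its top face, 18 mm from the axis. Seen from the axis its bearing (from the slicer's +x towards +y) is -90 deg plus the joint value; the noses stand 18 deg, then every 72 deg, counter-clockwise from it.
- fourth_mark (a point): the fourth black mark after the red dot, on the head's top, 42 mm from the wheel axis at bearing 54 deg (from the slicer's +x towards +y). The scale round the wheel: red dot at -90 deg, black marks growing from thin to thick at -54, -18, 18, 54 and 90 deg.
- slicer: vegetable slicer, white frame with a steel deck over a clear catch box, held to the worktop by suction feet, so that it does not move: 130 mm across (x), long in y from -229 mm (carrying handle) to +190 mm (wheel head), 102 mm high. Origin under its middle on the worktop. The wheel axis lies at x = -54, y = +142 mm.
- blade_mid (a point): middle of the slicing edge of the sharp straight blade that crosses the deck, 109 mm wide along the slicer's x, 102 mm above the worktop, 160 mm from the wheel along the slicer's -y
- blade: the same blade, a steel strip 109 x 16 x 2 mm; origin at the middle of its underside
- food_holder: loose green food holder of the slicer, a round flange of 90 mm with a knob, 66 mm high, standing in front of the slicer; origin under its middle
- spice_jar: loose amber jar with a black cap, 48 mm diameter, 95 mm high, behind the slicer; origin under its middle
- knife: loose cook's knife with white handle lying on the white chopping board, 270 mm long along its x, 18 mm high; origin under it
- pepper: loose red pepper standing on the chopping board, 78 mm diameter, 84 mm high; origin under it
- soap: loose dish soap bottle with red cap, 70 mm diameter, 219 mm high; origin under it
- wine_glass_a: loose empty stemmed wine glass, 76 mm diameter, 193 mm high; origin under its foot
- wine_glass_b: loose empty stemmed wine glass, as the other

How it is judged:
By the outcome, as a careful person would: the job done as asked, in the order asked, and still so for the second after the job is handed in, with the robot touching nothing.
It also fails if it takes over 48 s, if anything falls off the work surface, if the arm or the gripper's body presses on something with over 40 N, if the wrist force passes 120 N, or if a joint passes its speed limit or range.

## Robot

A 7-joint arm with a two-finger parallel gripper is mounted at the origin on the work surface. World frame = base frame: x ahead of the robot, y to its left, z up, the work surface at z = 0. Lengths are in m, angles in degrees, forces in N, time in s.
With the tool pointing down it reaches from about 0.35 to 0.775 m from the base axis. Payload 3.1 kg.
Tool frame: the origin (TCP) lies on the centre line of the jaws, within the pads' length; the fingertips stand 17 mm ahead of it and the grasp point (between the pads) lies 2 mm behind it (robot.tip_reach is the distance from the TCP to the fingertips, in m); z points along the fingers, y is the line along which they close (so a half turn about z gives the same grasp; the last joint's range is limited). The gripper opens to 85 mm and grips with 20 to 120 N. Pads are 22 mm wide; open, the fingers measure 114 mm over their backs; the gripper's body (76 mm by 85 mm) begins 54 mm behind the grasp point. The pads swing forward as they close: fully open they stand 13 mm farther back than shut.
Start: joints at [74.101, 17.813, 0.802, 86.603, -0.252, 75.585, -1.558], TCP at [0.129, -0.535, 0.248] pointing down, gripper open.
Joint ranges: [-154.91, 154.91], [-16.99, 109.72], [-72.82, 74.43], [7.12, 147.25], [-82.49, 262.49], [11.32, 116.49], [-174.64, 174.64]. Speed limits (degrees/s): [159.86, 159.86, 180, 180, 180, 180, 180].

## Interface

Orientations are given as [roll, pitch, yaw] about the fixed x, y, z axes, in that order (R = Rz(yaw) Ry(pitch) Rx(roll)).
In Python, from station import robot, fingers, vision, workorder, recognise gives the robot as it stands. Calls block until the motion is done:
- robot.move_to(position, orientation): joint-space move of the TCP to a pose.
- robot.line_to(position, orientation=None, velocity=0.15, f_stop=None): straight line of the TCP; orientation=None keeps the orientation; velocity is the mean speed in m/s. With f_stop (N) it stops when the force on the tool has changed by that much, and returns True; else False.
- robot.move_j(angles): joint-space move.
- fingers.gripper_to(opening, force=None): opening from 0.0 (shut) to 1.0 (fully open); force is the grip in N (None keeps the last); returns when the fingers have stopped.
- robot.pause(seconds).
- robot.inverse_kinematics(position, orientation): joint angles nearest the present ones, or None.
- vision.grab_frame(name): name is "scene" or "top"; returns the picture (400x640x3 uint8, red, green, blue); there is no depth.
- vision.calibration(name): a dict with "mtx" (3x3 intrinsics, pixels), "extrinsics" (4x4, takes a point from world to camera coordinates). Camera axes: x right, y up, looking along -z (the intrinsics and any distortion apply to the point x, -y, -z); pixel columns grow to the right and rows downward; lengths in m; the calibration is good to about 2 mm. A picture is of the moment at which its call begins. calibration takes no time and is no camera call.
A pose or a line that the arm cannot do raises robot.PlanningError and nothing moves.
- workorder.close_job(): hands the job in; it is judged then, once.
Trained networks look in the newest picture that a camera, given by its name, has taken for a name from the list of things; names that differ only in an ending like _2 or _b are one class to them, and where a whole thing is asked for, a point or a joint stands for the part that bears it (a point fixed in the world has none). Each returns a list of dicts, best first, with "p" (0 to 1); they miss things now and then, are a little off and sometimes report something else, mostly with a low value. They report only what shows in the picture. A call takes as long as a camera call.
- recognise(label, camera): "rect" ([centre column, centre row, width, height] in pixels, round what is visible of it).
Readings, each from a call of its own:
- robot.current_time_s(): time.
- robot.current_joint_positions(): joint angles.
- robot.current_dq(): joint speeds.
- robot.current_joint_torque(): joint torques, N m.
- robot.current_tool_pos(): TCP position.
- robot.current_eef_rot(): TCP orientation.
- robot.current_contact_force(): force on the tool from outside, world axes, zero at the start.
- robot.current_torque(): the same for the moment, N m.
- robot.current_finger_gap(): opening from 0.0 (shut) to 1.0 (fully open).
- robot.current_gripper_force(): force on a finger pad.
Only numpy, scipy, OpenCV 4.12 (cv2) and the standard library are available. Lean on these libraries where they do the work, as an engineer would, in place of code of your own. Each camera call takes 0.05 s, during which the arm holds its last target. There are 200 camera calls.

## Working session

There is one attempt and no reset: what is moved stays moved. The work goes in short steps, each a Python script; the robot and the scene stay as the last script left them, time stands still between calls to the robot, and variables do not carry over. Pictures are saved under pics/ and viewed, at most 10 in all, crops included, and the job is handed in when it is done.

```bash
mkdir -p pics; ls; python3 - <<'E'
from station import robot, fingers, vision, workorder, recognise
import cv2,numpy as np
for n in ("scene","top"):
    f=vision.grab_frame(n); cv2.imwrite(f"pics/{n}0.png",f[:,:,::-1])
    c=vision.calibration(n); print(n,np.round(c["mtx"],1).tolist(),np.round(c["extrinsics"],4).tolist(),[k for k in c])
    for l in ("thickness_wheel","wheel_axis","wheel_edge","white_line","fourth_mark","blade_mid","slicer"):
        print(l,[(np.round(d["rect"],1).tolist(),round(d["p"],2)) for d in recognise(l,n)][:3])
print(robot.current_time_s(), robot.current_eef_rot())
E
```

```text
pics
scene [[394.4, 0.0, 312.7], [0.0, 394.4, 194.2], [0.0, 0.0, 1.0]] [[-0.2696, 0.9628, -0.0194, 0.1317], [-0.5373, -0.1337, 0.8328, 0.2261], [0.7992, 0.2349, 0.5533, -1.6628], [0.0, 0.0, 0.0, 1.0]] ['mtx', 'extrinsics']
thickness_wheel [([306.2, 189.8, 23.3, 11.5], 0.75), ([196.3, 142.8, 27.2, 54.3], 0.48)]
wheel_axis [([249.6, 211.5, 150.0, 53.8], 0.86)]
wheel_edge [([251.9, 210.3, 145.8, 54.3], 0.81)]
white_line [([306.9, 188.2, 15.7, 9.7], 0.5)]
fourth_mark [([252.7, 212.6, 146.9, 54.8], 0.58)]
blade_mid [([249.6, 212.1, 142.6, 54.1], 0.58)]
slicer [([249.3, 208.9, 144.7, 54.2], 0.63)]
top [[511.8, 0.0, 320.8], [0.0, 511.8, 203.3], [0.0, 0.0, 1.0]] [[0.0082, -1.0, -0.0013, 0.0204], [0.9977, 0.0081, 0.0677, -0.5451], [-0.0677, -0.0019, 0.9977, -1.5809], [0.0, 0.0, 0.0, 1.0]] ['mtx', 'extrinsics']
thickness_wheel [([328.9, 204.1, 15.7, 22.2], 0.5)]
wheel_axis [([377.7, 176.2, 143.2, 73.0], 0.58)]
wheel_edge []
white_line [([327.3, 202.8, 20.4, 19.5], 0.67)]
fourth_mark [([377.6, 174.5, 142.8, 69.2], 0.95)]
blade_mid [([377.4, 178.3, 144.6, 73.8], 0.84), ([482.5, 229.8, 35.8, 19.3], 0.45), ([378.1, 174.5, 12.9, 38.2], 0.21)]
slicer [([380.2, 176.8, 145.5, 70.6], 0.73)]
0.8 [-1.79999781e+02  3.20172867e-03  1.35124730e+01]
```

```bash
python3 - <<'E'
import cv2,numpy as np
t=cv2.imread("pics/top0.png"); s=cv2.imread("pics/scene0.png")
a=cv2.resize(t[130:250,290:490],None,fx=4,fy=4,interpolation=cv2.INTER_CUBIC)
cv2.imwrite("pics/tc.png",a)
cv2.imwrite("pics/tw.png",cv2.resize(t[175:235,290:370],None,fx=10,fy=10,interpolation=cv2.INTER_CUBIC)[:600])
E
```

```text
(no output)
```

View pics/scene0.png

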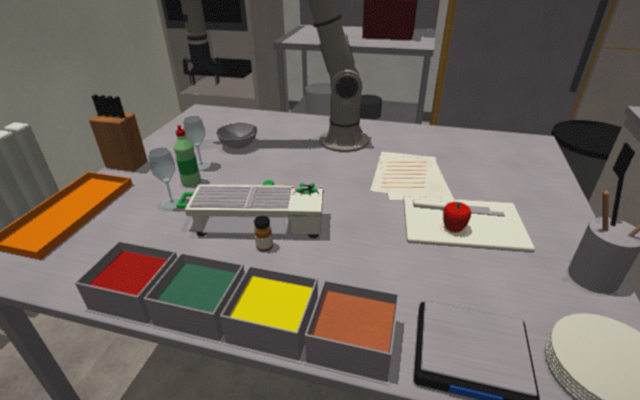

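View pics/tc.png

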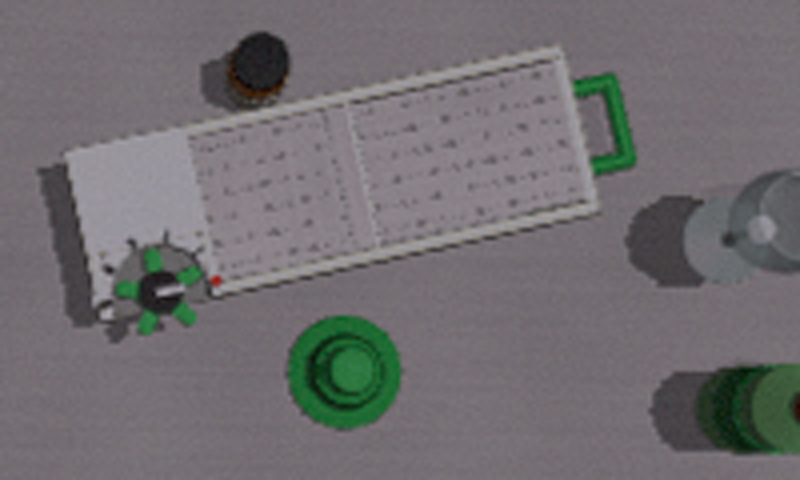

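View pics/tw.png

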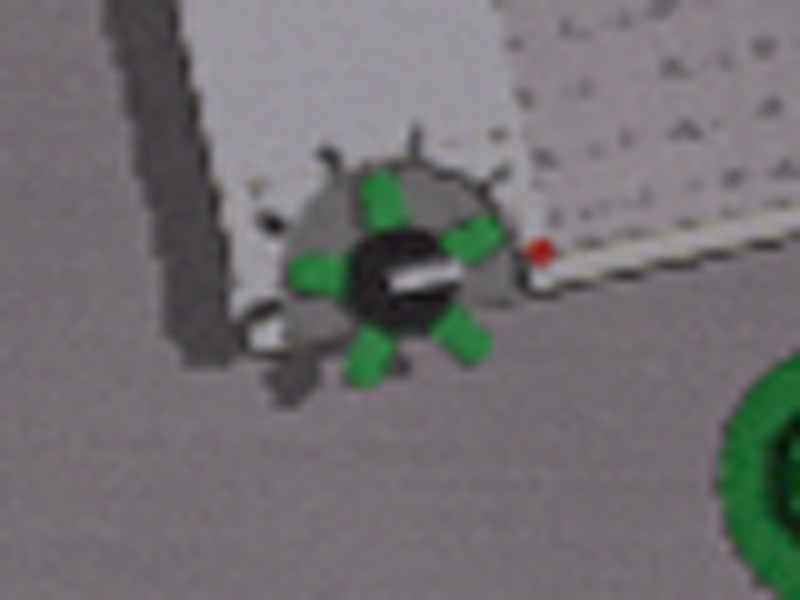

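The top view shows the wheel at crop (400,278), i.e. pixel (330,203). The white line points at the red dot (344,200), so the wheel is at 0 clicks. The slicer is yawed about 12°, with the exposed edge facing the robot. Next I'll fit the slicer pose from the dot and marks, then approach high.

```bash
cat > h.py <<'E'
from station import robot, fingers, vision, workorder, recognise
import cv2,numpy as np
from scipy.optimize import least_squares
def proj(P,cam="top"):
    c=vision.calibration(cam); E=np.array(c["extrinsics"]); K=np.array(c["mtx"])
    q=np.atleast_2d(P)@E[:3,:3].T+E[:3,3]; q=q*[1,-1,-1]; q=q@K.T
    return q[:,:2]/q[:,2:]
def fitpose():
    px=np.array([[540,252],[493,182],[416,142],[330,158],[270,222],[262,312]])/10+[290,175]-.45
    b=np.radians([-90,-54,-18,18,54,90]); L=.042*np.c_[np.cos(b),np.sin(b)]
    # frame corners (slicer frame rel. to wheel axis), from tc crop
    def f(p):
        c,s=np.cos(p[2]),np.sin(p[2]); W=L@np.array([[c,s],[-s,c]])+p[:2]
        return (proj(np.c_[W,np.full(len(W),.101)])-px).ravel()
    r=least_squares(f,[.55,0,.2]); return r.x,r.fun
E
python3 - <<'E'
from h import *
p,res=fitpose(); print(p,np.degrees(p[2]),np.round(res,1))
print(proj([p[0],p[1],.1])) 
print(robot.tip_reach)
robot.line_to([.129,-.535,.36]); 
c,s=np.cos(p[2]),np.sin(p[2]); w=lambda x,y,z:[p[0]+c*x-s*y,p[1]+s*x+c*y,z]
yaw=np.degrees(p[2])
for y in (yaw,yaw-180,yaw+180): print(y,robot.inverse_kinematics(w(-.075,0,.25),[180,0,y]))
fingers.gripper_to(.7); print(robot.current_finger_gap(),robot.tip_reach,robot.current_time_s())
E
```

```text
[ 0.54105988 -0.0011682   0.20917454] 11.984818417854413 [-0.1  0.2  0.2 -0.4 -0.   0.  -0.   0.1  0.1  0.2 -0.1 -0.1]
[[329.5214201  202.80093498]]
0.017
11.984818417854413 [ 38.43931708  12.329484   -45.1881428   97.24103109   9.05838514
  74.19105538 -86.58253764]
-168.0151815821456 [ 38.90770514  12.44460136 -45.78871876  97.2277376    9.23649629
  74.22086284  93.25281003]
191.9848184178544 [ 38.90770514  12.44460136 -45.78871876  97.2277376    9.23649629
  74.22086284  93.25281003]
0.6956412628455687 0.017 2.075
```

```bash
cat >> h.py <<'E'
p=np.array([.54106,-.00117,.20917]); yaw=np.degrees(p[2]); O=[180,0,yaw]
c,s=np.cos(p[2]),np.sin(p[2])
def w(x,y,z): return [p[0]+c*x-s*y,p[1]+s*x+c*y,z]
def Fs():
    F=robot.current_contact_force(); return np.round([c*F[0]+s*F[1],-s*F[0]+c*F[1],F[2]],1)
def pic(n,cam="scene"):
    f=vision.grab_frame(cam); cv2.imwrite(f"pics/{n}.png",f[:,:,::-1]); return f
E
python3 - <<'E'
from h import *
robot.move_to(w(-.080,-.003,.25),O)
robot.line_to(w(-.080,-.003,.093),velocity=.12,f_stop=8)
print(Fs(),robot.line_to(w(-.029,-.003,.093),velocity=.08,f_stop=6),Fs(),robot.current_time_s())
s_=pic("s1")[165:225,265:345]; t=pic("t1","top")[175:235,290:370]
cv2.imwrite("pics/c1.png",cv2.resize(np.hstack([s_,t]),None,fx=5,fy=5,interpolation=cv2.INTER_CUBIC)[:,:,::-1])
E
```

```text
[-0.  -0.8 -0.1] False [ 0.2 -0.5  0.3] 6.55
```

View pics/c1.png

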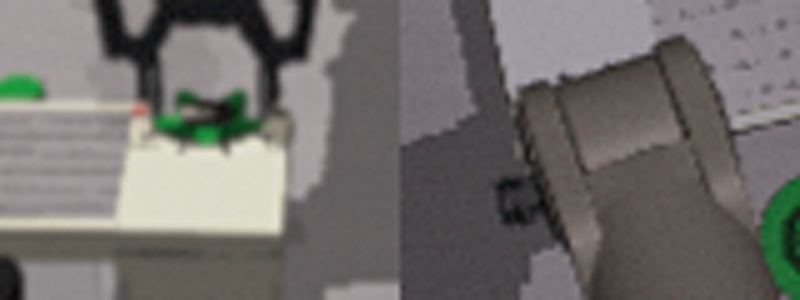

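Crop: in the scene view (left) the fingers straddle the wheel clear of it, with no contact force. I'll sweep the +y finger towards -y for the first two clicks.

```bash
python3 - <<'E'
from h import *
for y in (-.009,-.018,-.027,-.0375):
    print(y,robot.line_to(w(-.029,y,.093),velocity=.03,f_stop=15),Fs())
robot.pause(.2); print(Fs())
robot.line_to(w(-.075,-.0375,.093),velocity=.1,f_stop=6); print(Fs())
robot.line_to(w(-.11,-.003,.16),velocity=.15); print(robot.current_time_s())
s_=pic("s2")[165:225,265:345]; t=pic("t2","top")[175:235,290:370]
cv2.imwrite("pics/c2.png",cv2.resize(np.hstack([s_,t]),None,fx=5,fy=5,interpolation=cv2.INTER_CUBIC)[:,:,::-1])
E
```

```text
-0.009 False [-0.2  0.3 -0.1]
-0.018 False [-0.1 -0.5 -0.5]
-0.027 False [0.1 2.5 0.9]
-0.0375 False [-2.9 -0.2  0.7]
[-3.5  0.4  1.4]
[ 0.4  0.  -1. ]
9.9083
```

View pics/c2.png

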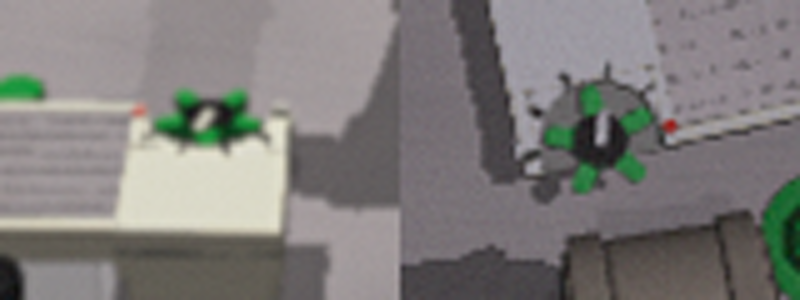

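The crop shows the white line pointing at the second mark (crop (605,72)), so exactly two clicks are done. I'll repeat the same sweep.

```bash
python3 - <<'E'
from h import *
robot.line_to(w(-.080,-.003,.093),velocity=.12,f_stop=8)
print(robot.line_to(w(-.029,-.003,.093),velocity=.08,f_stop=6),Fs())
for y in (-.018,-.0375):
    print(y,robot.line_to(w(-.029,y,.093),velocity=.03,f_stop=15),Fs())
robot.pause(.2); print(Fs())
robot.line_to(w(-.075,-.0375,.093),velocity=.1,f_stop=6); print(Fs())
robot.line_to(w(-.11,-.003,.16),velocity=.15); print(robot.current_time_s())
s_=pic("s3")[165:225,265:345]; t=pic("t3","top")[175:235,290:370]
cv2.imwrite("pics/c3.png",cv2.resize(np.hstack([s_,t]),None,fx=5,fy=5,interpolation=cv2.INTER_CUBIC)[:,:,::-1])
E
```

```text
False [-0.5 -0.2 -0.8]
-0.018 False [ 0.9 -0.1  0. ]
-0.0375 False [-2.7  1.1  1.5]
[-3.7  0.9  0.4]
[-0.   0.3  0.4]
14.5167
```

View pics/c3.png

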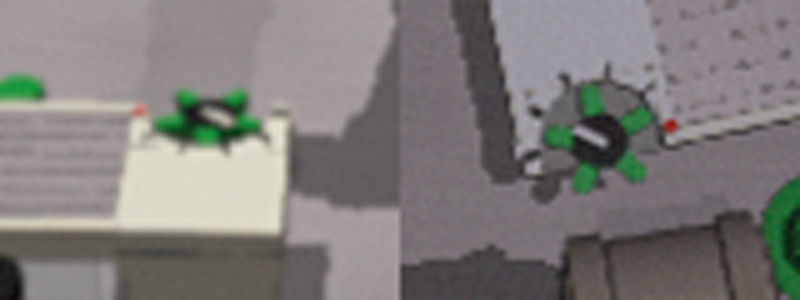

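The white line now points from the hub (600,138) at the fourth mark (535,110). The noses stand in the even-click pattern and the arm is clear, so I'll hand in.

```bash
python3 -c "
from h import *
print(Fs()); print(workorder.close_job())"
```

```text
[-0.2 -0.4 -0.1]
the job is handed in; nothing more can be done
None
```

The slicer is set to 4 mm: the white line rests at the fourth mark after two gentle two-click sweeps. The arm stayed off the blade and everything else, and the job was handed in at about 15 s.

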